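Unlock and open the film tray with the deep T-key

ROBOT

A 6-joint arm with a two-finger parallel gripper is mounted at the origin on the work surface. World frame = base frame: x ahead of the robot, y to its left, z up, the work surface at z = 0. Lengths are in m, angles in degrees, forces in N, time in s.
With the tool pointing down it reaches from about 0.4 to 0.925 m from the base axis. Payload 12.5 kg.
Tool frame: the origin (TCP) lies at the centre of the arm's flange, where the gripper is bolted on; the fingertips stand bot.tip_reach ahead of it and the grasp point (between the pads) lies 171 mm ahead of it (bot.tip_reach is the distance from the TCP to the fingertips, in m); z points along the fingers, y is the direction in which the jaws open and shut (so a half turn about z gives the same grasp; the last joint's range is limited). The gripper opens to 95 mm and grips with 3 to 60 N. Pads are 20 mm wide; open, the fingers measure 119 mm over their backs; the gripper's body (75 mm by 180 mm) begins 59 mm behind the grasp point.
Start: joints at [62.762, 28.126, 89.318, -0, 62.55, -6.05], TCP at [0.226, 0.583, 0.405] pointing down, gripper open.
Joint ranges: [-177.58, 177.58], [-47.91, 125.51], [2.72, 160], [-65.01, 245.01], [3.68, 167.84], [-153.87, 153.87]. Speed limits (degrees/s): [127.2, 127.2, 159.86, 180, 180, 180].

INTERFACE

Orientations are given as a 3x3 rotation matrix whose columns are the frame's x, y, z axes.
In Python, from plant import bot gives the robot as it stands.
- The arm moves only by the shell command python3 -m inch 'ROWS' [FORCE]. ROWS is JSON, a list of rows, each a list of 7 numbers: the shift along the tool's x, y, z in m, then the turn, a rotation vector about the tool's x, y, z in rad, then the opening, from 0 (shut) to 1 (fully open). A call has 1 to 8 rows; each row shifts and turns the commanded pose from where the row before left it, along the tool's axes as they then stand; what a row does not reach is not made up. A row lasts 1/10 s, in which the tool goes at most 50 mm and 8.59 degrees, less where a joint would pass 70% of its speed; a pose out of reach is approached as far as the arm can. A call is refused whole if a number of a shift passes 0.05 or a number of a turn 0.15, either way. A call with a gripper value outside its range is refused whole. The fingers move at their own pace and stop on an object; FORCE is the grip in N (left out, the last holds). Time passes only in rows, so rows that do not move let the fingers close. It gives the time, the measured TCP pose, the force and the opening at its end, in the units of the state.
- bot.state(): the state, without advancing time (a new reading comes with each control period).
- bot.grab_frame(name): name is "scene" or "top"; returns a dict with "color" (400x640x3 uint8, blue, green, red), "camera_matrix" (3x3 intrinsics, pixels), "world_from_camera" (4x4, takes a point from camera to world coordinates). Camera axes: x right, y down, z forward; pixel columns grow to the right and rows downward; lengths in m; the calibration is good to about 2 mm. A picture is of the moment at which its call begins. There is no depth.
- bot.hand_in(): hands the job in, once; it reports no verdict.
The state is a dict: "time": time; "joint_pos": joint angles; "dq": joint speeds; "joint_torque": joint torques, N m; "tcp_pos": TCP position; "eef_rot": TCP orientation; "wrist_force": force on the tool from outside, world axes, zero at the start; "torque": the same for the moment, N m; "grip_width": finger opening in m.
Only numpy, scipy, OpenCV 4.12 (cv2) and the standard library are available. Lean on these libraries where they do the work, as an engineer would, in place of code of your own. Each camera call takes 0.05 s, during which the arm holds its last target. There are 200 camera calls.

TASK

Unlock the film cabinet and open its tray: take the T-key from its stand, lower it down the shaft in the cabinet top onto the square stem and turn it clockwise to the stop. Then hang the key back in its stand as it was, and after that pull the tray out fully to its stop and let go. Leave everything else on the bench where it is.

Things in the scene. Friction and masses are not known exactly. Their poses are not given: they have to be found in the camera images.
- key_bar (a point): Centre of the red T-bar of the steel T-key: square bar 110 long, 14 x 14 in section; grip it across its 14 mm width at mid-length. Key x along the bar, z up the shank (14 diameter), which hangs straight down from the bar's middle to a square socket, sides parallel to the bar's, whose mouth is 155 below this point. Mass about 0.36 kg.
- key_mouth (a point): Centre of the downward-facing mouth (lower end) of the key's square socket: 26 x 26 outside, 19 x 19 inside, 24 deep, open downward. Same axes as key_bar.
- key: The whole T-key, origin at the socket mouth (same point as key_mouth), z up the shank.
- stand_seat (a point): Where the centre of the red bar lies when the key hangs in the fixed yellow stand, 162 above the bench; z up, bar along x (either way round). The bar's ends lie in open-topped notches with 3 mm of room on each side and at each end; their lips rise to 166 above the bench. The stand is left or right of the cabinet.
- stand: The yellow stand, fixed; origin under the centre of its dark foot, 150 (x) x 80 x 3. Two posts 155 high (166 with lips), 36 wide, at x = 38 to 62 mm either side carry the notches; the shank hangs between them, its socket's mouth 7 above the bench, so lift the key its full length (bar over 325 above the bench) before moving it along x.
- stem_top (a point): Top centre of the brass stem, 16 x 16 mm square, tip tapered over the top 8 mm, in the bottom of the shaft, 55 above the bench and 85 below the shaft's mouth; z up, x and y along the stem's sides, turning with it. The key fits in any of four quarter turns, 1.5 mm clear each side: about 0.2 rad free play in turning. Fully down, the bar's centre is 186 above the bench.
- stem (a joint): Angle of the square stem: 0 to 0.2 locked (start), grows as it is turned clockwise seen from above, firm stop at 1.2 rad. Stiff (0.12 N m), stays where left. The tray is blocked until about 0.8.
- tray_handle (a point): Centre of the tray's steel bar handle, 110 above the bench: bar 110 long (along y), 12 x 12 in section, its centre 34 in front of the blue tray front (28 mm gap behind the bar), 30 below the cabinet's top. It can be pinched from above. Axes as the cabinet: the tray slides out along -x.
- tray (a joint): How far the tray is pulled out: 0 shut, 0.1 m at the stop. Sliding friction about 2 N; stays where left.
- cabinet: Grey cabinet (fixed), 220 deep (x), 260 wide (y), 140 high; origin at the centre of its underside, front faces -x. Shaft: a vertical square well, 42 x 42, open at the top, axis at x = -40, y = -98 mm (right-hand part seen from the robot), floor 25 above the bench. Tray handle at x = -152, y = 32 mm when shut.
- spool_c (a point): Blue metal spool lying flat, 96 diameter, 34 high; its centre. Bystander.
- splicer_c (a point): Cream plastic film splicer with a toggle, 100 x 180 x 65 high; a point at its middle 20 above its underside. Bystander.
- gauge_c (a point): Steel gauge bar 25 x 90 x 18, held in a spring clip on a wooden block; its centre. Bystander.
- loupe_c (a point): Nickel loupe, 44 diameter, 50 high, standing on the rear of the cabinet's top; its centre. Bystander.
- roller_c (a point): Grey rubber roller standing on end, 40 diameter, 91 high; its centre. Bystander.
- core_c (a point): White plastic film core, ring 76 diameter, 35 high, lying flat; its centre. Bystander.
Mind the look-alikes: they are no part of the job. There is more than one size of the key; the job needs the middle-sized.

How it is judged:
By the outcome, as a careful person would: the job done as asked, in the order asked, and still so for the second after the job is handed in, with the robot touching nothing.
It also fails if it takes over 72 s, if anything falls off the work surface, if the arm or the gripper's body presses on something with over 40 N, if the wrist force passes 120 N, or if a joint passes its speed limit or range.

## Working session

There is one attempt and no reset: what is moved stays moved. The work goes in short steps, Python scripts to look and compute and a shell command to move; the robot and the scene stay as the last step left them, time stands still between calls to the robot, and variables do not carry over. Pictures are saved under pics/ and viewed, about 8 in all and at most 12, crops included, and the job is handed in when it is done.

```bash
ls; mkdir -p pics
python3 - <<'E'
from plant import bot
import cv2,numpy as np
np.set_printoptions(precision=4,suppress=True)
for n in("scene","top"):
    f=bot.grab_frame(n); cv2.imwrite(f"pics/{n}0.png",f["color"]); print(n,f["camera_matrix"],f["world_from_camera"])
print(bot.state(),bot.tip_reach)
E
```

```text
pics
scene [[402.8566   0.     324.8573]
 [  0.     402.8566 203.1104]
 [  0.       0.       1.    ]] [[ 0.7551  0.5579 -0.3444  0.8922]
 [ 0.6556 -0.6333  0.4113 -0.4689]
 [ 0.0113 -0.5363 -0.8439  1.0433]
 [ 0.      0.      0.      1.    ]]
top [[409.5594   0.     315.5828]
 [  0.     409.5594 197.994 ]
 [  0.       0.       1.    ]] [[-0.0132 -0.9927  0.1203  0.3701]
 [-0.9993  0.0173  0.033  -0.0304]
 [-0.0348 -0.1197 -0.9922  1.1738]
 [ 0.      0.      0.      1.    ]]
{'time': 0.1, 'joint_pos': array([62.7601, 28.1603, 89.345 ,  0.0003, 62.5486, -6.0511]), 'dq': array([-0.0032,  0.0331, -0.0529, -0.0643, -0.0522, -0.0259]), 'joint_torque': array([  0.0023, -61.3623, -25.8602,   0.0694,   0.047 ,  -0.0001]), 'tcp_pos': array([0.2259, 0.5827, 0.4042]), 'eef_rot': array([[-0.9324,  0.3614, -0.0004],
       [ 0.3614,  0.9324, -0.0008],
       [ 0.0001, -0.0009, -1.    ]]), 'wrist_force': array([0.5155, 0.7529, 0.0253]), 'torque': array([-0.0097,  0.0091, -0.017 ]), 'grip_width': 0.0956109700611109} 0.1901
```

View pics/scene0.png

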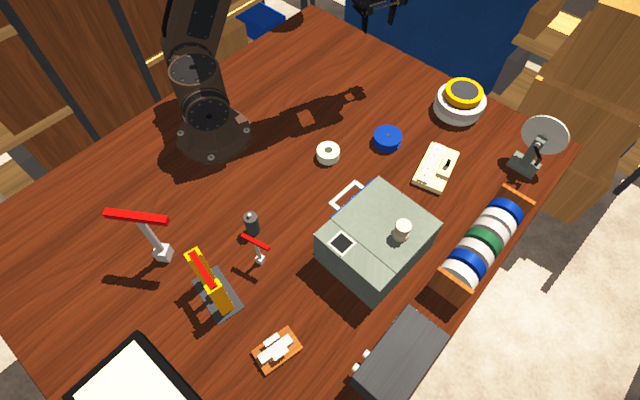

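View pics/top0.png

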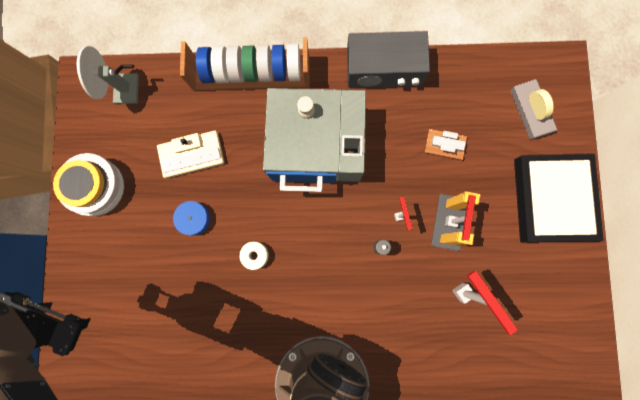

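Pictures 1–2 show three red-barred keys. They are the large one at top(490,300)/scene(135,215), the one in the yellow stand at top(469,218)/scene(203,268), and the small one at top(406,213)/scene(255,241). The key in the stand looks middle-sized, so I'll check it by measuring and in a close crop.

```bash
cat > h.py <<'E'
import cv2,numpy as np
np.set_printoptions(precision=4,suppress=True)
CAL={"scene":(np.array([[402.8566,0,324.8573],[0,402.8566,203.1104],[0,0,1]]),None),"top":None}
def ray(f,uv):
    K,T=f["camera_matrix"],f["world_from_camera"]
    d=T[:3,:3]@np.linalg.inv(K)@np.array([uv[0],uv[1],1.]); return T[:3,3],d/np.linalg.norm(d)
def onz(f,uv,z):
    o,d=ray(f,uv); return o+d*(z-o[2])/d[2]
def tri(fa,a,fb,b):
    (o,d),(p,e)=ray(fa,a),ray(fb,b)
    s=np.linalg.lstsq(np.c_[d,-e],p-o,rcond=None)[0]; A,B=o+d*s[0],p+e*s[1]
    return (A+B)/2,np.linalg.norm(A-B)
def proj(f,p):
    T=f["world_from_camera"]; c=T[:3,:3].T@(np.asarray(p)-T[:3,3]); q=f["camera_matrix"]@c; return q[:2]/q[2]
E
sed -i '/^CAL/d' h.py
python3 - <<'E'
from plant import bot
from h import *
F={n:bot.grab_frame(n) for n in("scene","top")}
for n,f in F.items():
    h=cv2.cvtColor(f["color"],cv2.COLOR_BGR2HSV)
    m=(((h[...,0]<6)|(h[...,0]>174))&(h[...,1]>200)&(h[...,2]>130)).astype(np.uint8)
    c,_=cv2.findContours(m,0,1)
    for k in c:
        if cv2.contourArea(k)>25:
            r=cv2.minAreaRect(k); print(n,cv2.contourArea(k),r); 
            b=cv2.boxPoints(r); print([onz(f,q,.169)[:2].round(4) for q in b])
s,t=F["scene"]["color"],F["top"]["color"]
a=cv2.resize(s[235:325,170:260],(400,400),interpolation=2); b=cv2.resize(t[175:265,420:510],(400,400),interpolation=2)
c=cv2.resize(s[170:310,305:445],(400,400),interpolation=2); 
d=cv2.resize(t[80:200,255:375],(400,400),interpolation=2)
cv2.imwrite("pics/c1.png",np.hstack([a,b])); cv2.imwrite("pics/c2.png",np.hstack([c,d]))
E
```

```text
scene 210.0 ((202.13687133789062, 269.605712890625), (41.66299057006836, 6.2352776527404785), 58.24052047729492)
[array([ 0.3857, -0.3637]), array([ 0.3883, -0.3499]), array([ 0.4952, -0.374 ]), array([ 0.4922, -0.3869])]
scene 121.0 ((254.80003356933594, 240.9000244140625), (31.752164840698242, 4.4721360206604), 26.56505012512207)
[array([ 0.4413, -0.2516]), array([ 0.4368, -0.2409]), array([ 0.5166, -0.2223]), array([ 0.5205, -0.233 ])]
scene 470.0 ((135.78762817382812, 214.80296325683594), (67.22764587402344, 10.009783744812012), 9.61972713470459)
[array([ 0.1369, -0.4376]), array([ 0.1144, -0.4184]), array([ 0.2675, -0.3279]), array([ 0.2873, -0.3482])]
```

View pics/c1.png

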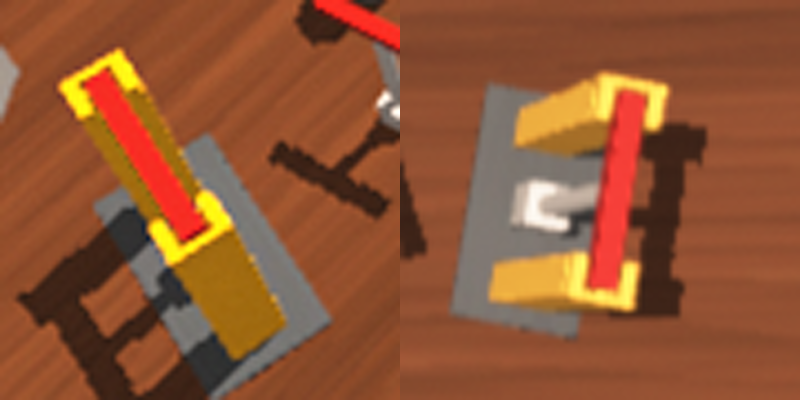

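View pics/c2.png

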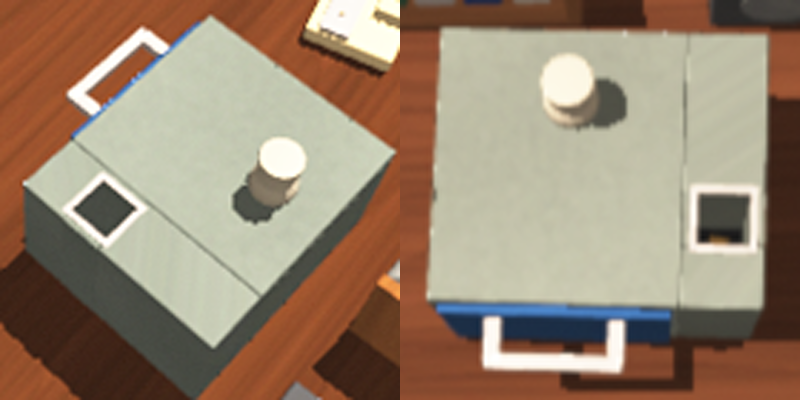

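Picture 3 shows the key seated in the stand, with a bar about 110 mm long (the others are 82 and 178), so it is the right one. Its bar in the scene crop runs (100,75)–(190,235). Picture 4 shows the cabinet top, the shaft rim at scene crop (105,208)/top crop (723,218), a little brass in the shaft, and the handle. Next I'll measure these accurately.

Run:
```python
from plant import bot
from h import *
F={n:bot.grab_frame(n) for n in("scene","top")}
hs={n:cv2.cvtColor(f["color"],cv2.COLOR_BGR2HSV) for n,f in F.items()}
def comps(n,m,box,amin=20):
    x0,x1,y0,y1=box; z=np.zeros(m.shape,np.uint8); z[y0:y1,x0:x1]=m[y0:y1,x0:x1]
    c,_=cv2.findContours(z,0,1); return [k for k in c if cv2.contourArea(k)>amin]
B={"scene":dict(rim=(320,360,225,262),hd=(325,372,175,220),stand=(180,240,240,325)),"top":dict(rim=(335,370,130,165),hd=(270,330,170,200),stand=(430,490,185,255))}
P={}
for n,f in F.items():
    h=hs[n]; H,S,V=[h[...,i].astype(int) for i in range(3)]
    wh=(S<28)&(V>205)
    for nm,z in(("rim",.14),("hd",.116)):
        for k in comps(n,wh,B[n][nm]):
            r=cv2.minAreaRect(k);b=cv2.boxPoints(r); q=np.array([onz(f,u,z)[:2] for u in b]);print(n,nm,cv2.contourArea(k),np.array(r[0]),q.mean(0),"edges",np.linalg.norm(q-np.roll(q,-1,0),axis=1),"yaw",np.degrees(np.arctan2(*(q[1]-q[0])[::-1]))%90, np.degrees(np.arctan2(*(q[2]-q[1])[::-1]))%90); P[n,nm]=b
    red=((H<8)|(H>172))&(S>170)&(V>150)
    for k in comps(n,red,B[n]["stand"]):
        r=cv2.minAreaRect(k); b=cv2.boxPoints(r); q=np.array([onz(f,u,.169)[:2] for u in b]);print(n,"bar",cv2.contourArea(k),r,q.mean(0),q.tolist()); P[n,"bar"]=r[0]
    # brightest yellow = lips top
    ye=(H>18)&(H<35)&(S>150)&(V>225)
    for k in comps(n,ye,B[n]["stand"],6):
        q=np.array([onz(f,u,.166)[:2] for u in k[:,0]]).astype(np.float32); r=cv2.minAreaRect(q); print(n,"lip",cv2.contourArea(k),r)
    gr=(S<45)&(V>60)&(V<135)
    for k in comps(n,gr,B[n]["stand"],100):
        q=np.array([onz(f,u,.003)[:2] for u in k[:,0]]).astype(np.float32); print(n,"foot",cv2.minAreaRect(q))
    # cabinet top
    x0,x1,y0,y1=(310,445,175,305) if n=="scene" else (260,370,85,190)
    px=f["color"][235,380] if n=="scene" else f["color"][150,300]
    m=(np.abs(f["color"].astype(int)-px).max(-1)<30)
    for k in comps(n,m,(x0,x1,y0,y1),800):
        q=np.array([onz(f,u,.14)[:2] for u in k[:,0]]).astype(np.float32); print(n,"cab",px,cv2.minAreaRect(q))
print(tri(F["scene"],P["scene","bar"],F["top"],P["top","bar"]))
```

```text
scene rim 391.0 [341.  242.5] [ 0.6302 -0.0898] edges [0.0597 0.0581 0.0582 0.0566] yaw 89.20774824241069 81.64193003223781
scene hd 136.5 [345.9603 194.455 ] [0.539  0.0442] edges [0.1141 0.0353 0.1123 0.0336] yaw 87.24819075201931 75.03969135488698
scene bar 218.0 ((202.13522338867188, 269.4876708984375), (41.86543655395508, 6.356743812561035), 58.24052047729492) [ 0.4401 -0.3684] [[0.3851078053072744, -0.3635378022904391], [0.38782128615351796, -0.34950201333067177], [0.49525677515355565, -0.37370629426147994], [0.49216053802216836, -0.3869433487773206]]
scene lip 76.0 ((0.48774391412734985, -0.37853482365608215), (0.035638272762298584, 0.02577395923435688), 76.25586700439453)
scene lip 65.0 ((0.38994327187538147, -0.3573354482650757), (0.035824570804834366, 0.026445714756846428), 74.84942626953125)
scene foot ((0.4536415636539459, -0.348993718624115), (0.06236248090863228, 0.16286714375019073), 54.24433898925781)
scene cab [181 205 198] ((0.6766208410263062, 0.004698395729064941), (0.2578350007534027, 0.21720737218856812), 87.09461212158203)
top rim 358.5 [351.5 145. ] [ 0.6314 -
[... 377 characters left out ...]
0198525], [0.49214999988986563, -0.3685677031942647], [0.4891490297053832, -0.3875584994499178], [0.38367264661692274, -0.36713729073120743]]
top lip 166.5 ((0.3912244439125061, -0.33745551109313965), (0.0741545632481575, 0.02571968547999859), 84.40995788574219)
top lip 155.5 ((0.48519933223724365, -0.3574542701244354), (0.029813751578330994, 0.08112353831529617), 4.817958354949951)
top foot ((0.43770265579223633, -0.36794188618659973), (0.07718490809202194, 0.145907923579216), 78.34712219238281)
top cab [170 195 194] ((0.675560712814331, 0.0051843225955963135), (0.25703170895576477, 0.217759907245636), 87.20234680175781)
(array([ 0.4384, -0.3688,  0.1642]), np.float64(0.001621148086126366))
```

```bash
cat >> h.py <<'E'
def delta(st,g,yaw=None,reach=.171):
    """g: wanted grasp point (world). prints shift in tool axes after the turn, turn about tool z"""
    R=st["eef_rot"]; psi=np.degrees(np.arctan2(R[1,1],R[0,1])); t=0
    if yaw is not None: t=-(np.radians(yaw-psi)); R=R@cv2.Rodrigues(np.array([0,0,t]))[0]
    cur=st["tcp_pos"]+reach*st["eef_rot"][:,2]
    print("yaw %.2f grasp %s  turn %.4f then shift %s | F %s M %s w %.4f t %.2f"%(psi,cur.round(4),t,(R.T@(np.array(g)-cur)).round(4),st["wrist_force"].round(1),st["torque"].round(2),st["grip_width"],st["time"]))
E
python3 - <<'E'
from plant import bot
from h import *
F={n:bot.grab_frame(n) for n in("scene","top")}
print("big",tri(F["scene"],(135.8,214.8),F["top"],(493,302)),"small",tri(F["scene"],(254.8,240.9),F["top"],(406,213)))
for a,b in(((104,212),(472,275)),((167,219),(514,331))): print(tri(F["scene"],a,F["top"],b))
E
python3 -m inch '[[0,0,-0.02,0,0,-0.08,1],[-0.02,-0.015,-0.03,0,0,-0.08,1],[-0.04,-0.0265,0,0,0,0,1],[-0.04,-0.0265,0,0,0,0,1],[-0.04,-0.0265,0,0,0,0,1],[-0.04,-0.0265,0,0,0,0,1],[-0.04,-0.0265,0,0,0,0,1],[-0.04,-0.0265,0,0,0,0,1]]' 20
```

```text
big (array([ 0.2457, -0.3898,  0.2262]), np.float64(0.003926098524008313)) small (array([ 0.4558, -0.2253,  0.1214]), np.float64(0.002701333545745512))
(array([ 0.2828, -0.385 ,  0.2915]), np.float64(0.12085460298348413))
(array([ 0.2327, -0.3842,  0.2119]), np.float64(0.14134730600512083))
time: 1.2
tcp_pos: [0.4434, 0.3556, 0.4549]
eef_rot: [[-0.978, 0.208, 0.0], [0.208, 0.978, 0.0], [-0.0, 0.0, -1.0]]
wrist_force: [1.8, 1.1, 0.8]
grip_width: 0.0953
```

```bash
python3 -m inch '[[-0.02,-0.043,0,0,0,0,1],[-0.02,-0.043,0,0,0,0,1],[-0.02,-0.043,0,0,0,0,1],[-0.02,-0.043,0,0,0,0,1],[-0.02,-0.043,0,0,0,0,1],[-0.02,-0.043,0,0,0,0,1],[-0.02,-0.043,0,0,0,0,1],[-0.02,-0.043,0,0,0,0,1]]' >/dev/null
python3 -m inch '[[-0.015,-0.043,0,0,0,0,1],[-0.015,-0.043,0,0,0,0,1],[-0.015,-0.043,0,0,0,0,1],[0,-0.043,0,0,0,0,1],[0.02,-0.04,0,0,0,0,1],[0.02,-0.04,0,0,0,0,1],[0,0,0,0,0,0,1]]' >/dev/null
python3 - <<'E'
from plant import bot
from h import *
delta(bot.state(),(.4388,-.368,.30),78.)
E
```

```text
yaw 77.74 grasp [ 0.4771 -0.2634  0.2837]  turn -0.0045 then shift [ 0.0158 -0.1103 -0.0163] | F [ 0.9 -0.  -0.3] M [ 0.01 -0.05  0.01] w 0.0954 t 2.70
```

```bash
python3 -m inch '[[0.005,-0.037,0,0,0,-0.0045,1],[0.005,-0.037,0,0,0,0,1],[0.006,-0.036,0.01,0,0,0,1],[0,0,0.03,0,0,0,1],[0,0,0,0,0,0,1],[0,0,0,0,0,0,1]]' >/dev/null
python3 - <<'E'
from plant import bot
from h import *
delta(bot.state(),(.4388,-.368,.162),78.)
f=bot.grab_frame("scene")["color"]; g=bot.grab_frame("top")["color"]
cv2.imwrite("pics/p5.png",np.hstack([cv2.resize(f[205:325,160:280],(400,400)),cv2.resize(g[150:270,400:520],(400,400))]))
E
```

```text
yaw 78.26 grasp [ 0.4417 -0.364   0.244 ]  turn 0.0046 then shift [ 0.002  -0.0046  0.082 ] | F [0.8 0.1 1.2] M [-0.03 -0.   -0.04] w 0.0950 t 3.30
```

View pics/p5.png

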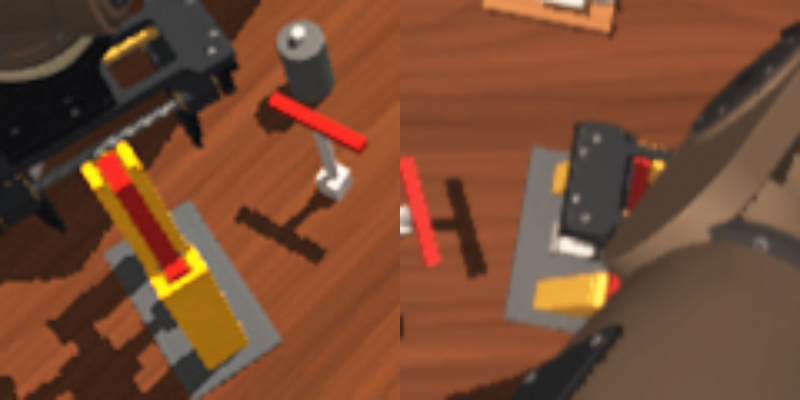

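Picture 5 shows the open fingers straddling the seated bar, with the left finger at crop (45,215), the right at (185,130) and clear room around. I'll go down and grip.

```bash
python3 -m inch '[[0.002,-0.0046,0.02,0,0,0.0045,1],[0,0,0.03,0,0,0,1],[0,0,0.02,0,0,0,1],[0,0,0.012,0,0,0,1],[0,0,0,0,0,0,1],[0,0,0,0,0,0,0.4],[0,0,0,0,0,0,0.4]]' 20 >/dev/null
python3 - <<'E'
from plant import bot
from h import *
delta(bot.state(),(.4388,-.368,.162),78.)
E
python3 -m inch '[[0,0,0,0,0,0,0.1],[0,0,0,0,0,0,0],[0,0,0,0,0,0,0],[0,0,0,0,0,0,0]]' 20
```

```text
yaw 78.00 grasp [ 0.439  -0.3688  0.163 ]  turn -0.0001 then shift [0.0004 0.0008 0.001 ] | F [-0.4  0.1 -0.5] M [-0.01  0.    0.04] w 0.0839 t 4.10
time: 4.5
tcp_pos: [0.4385, -0.3686, 0.3328]
eef_rot: [[-0.978, 0.208, 0.0], [0.208, 0.978, -0.0], [-0.0, 0.0, -1.0]]
wrist_force: [-0.0, -0.2, -0.8]
grip_width: 0.0526
```

```bash
python3 -m inch '[[0,0,0,0,0,0,0],[0,0,0,0,0,0,0],[0,0,0,0,0,0,0],[0,0,0,0,0,0,0],[0,0,0,0,0,0,0],[0,0,0,0,0,0,0],[0,0,0,0,0,0,0]]' 35
```

```text
time: 5.2
tcp_pos: [0.4385, -0.3685, 0.3327]
eef_rot: [[-0.978, 0.208, -0.0], [0.208, 0.978, 0.0], [0.0, 0.0, -1.0]]
wrist_force: [-0.0, 0.2, 0.5]
grip_width: 0.0137
```

```bash
python3 -m inch '[[0,0,-0.01,0,0,0,0],[0,0,-0.02,0,0,0,0],[0,0,-0.03,0,0,0,0],[0,0,-0.03,0,0,0,0],[0,0,-0.03,0,0,0,0],[0,0,-0.03,0,0,0,0],[0,0,-0.025,0,0,0,0],[0,0,-0.01,0,0,0,0]]' 50
python3 - <<'E'
from plant import bot
from h import *
delta(bot.state(),(.631,-.0903,.347),84.3)
E
```

```text
time: 6.0
tcp_pos: [0.4382, -0.3683, 0.5204]
eef_rot: [[-0.978, 0.208, 0.002], [0.208, 0.978, -0.002], [-0.003, -0.002, -1.0]]
wrist_force: [0.4, -0.6, -3.8]
grip_width: 0.0138
yaw 77.98 grasp [ 0.4386 -0.3687  0.3494]  turn -0.1103 then shift [-0.1638  0.2962  0.0022] | F [ 0.4 -0.6 -3.8] M [ 0.06 -0.    0.07] w 0.0138 t 6.00
```

```bash
python3 -m inch '[[0,0,0,0,0,-0.05,0],[0,0,0,0,0,-0.06,0],[-0.012,0.022,0,0,0,0,0],[-0.022,0.04,0,0,0,0,0],[-0.022,0.04,0,0,0,0,0],[-0.022,0.04,0,0,0,0,0],[-0.022,0.04,0,0,0,0,0],[-0.022,0.04,0,0,0,0,0]]' >/dev/null
python3 -m inch '[[-0.018,0.034,0,0,0,0,0],[-0.014,0.025,0,0,0,0,0],[-0.009,0.015,0,0,0,0,0],[0,0,0,0,0,0,0],[0,0,0,0,0,0,0],[0,0,0,0,0,0,0]]' >/dev/null
python3 - <<'E'
from plant import bot
from h import *
delta(bot.state(),(.631,-.0903,.33),84.3)
f=bot.grab_frame("scene"); g=bot.grab_frame("top")
for F in(f,g): print(proj(F,(.631,-.0903,.175)),proj(F,(.631,-.0903,.14)))
cv2.imwrite("pics/p6.png",np.hstack([cv2.resize(f["color"][150:290,280:420],(400,400)),cv2.resize(g["color"][80:220,280:420],(400,400))]))
E
```

```text
yaw 84.22 grasp [ 0.6296 -0.0914  0.3466]  turn -0.0014 then shift [-0.0013  0.0012  0.0166] | F [-0.2  0.5 -2.5] M [0.02 0.01 0.04] w 0.0137 t 7.40
[341.7906 236.111 ] [341.1357 242.6461]
[352.1947 141.6409] [351.4628 145.1224]
```

View pics/p6.png

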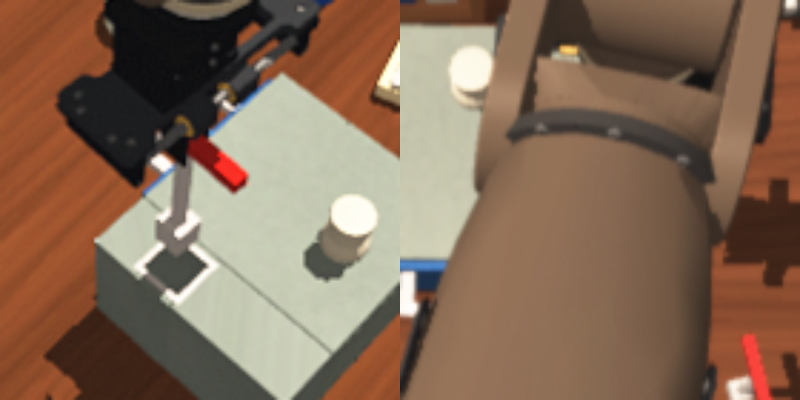

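Picture 6 shows the socket above the shaft mouth, at crop (178,240) above the rim at (175,265), which agrees with the projection. I'll lower to just above the stem and then go gently.

```bash
python3 -m inch '[[-0.0013,0.0012,0,0,0,0,0],[0,0,0.015,0,0,0,0],[0,0,0.025,0,0,0,0],[0,0,0.025,0,0,0,0],[0,0,0.025,0,0,0,0],[0,0,0.025,0,0,0,0],[0,0,0.01,0,0,0,0],[0,0,0,0,0,0,0]]' ;python3 - <<'E'
from plant import bot
from h import *
delta(bot.state(),(.631,-.0903,.186),84.3)
E
```

```text
time: 8.3
tcp_pos: [0.6316, -0.0895, 0.3917]
eef_rot: [[-0.995, 0.1, -0.002], [0.1, 0.995, 0.001], [0.002, 0.0, -1.0]]
wrist_force: [-0.4, 1.0, -3.4]
grip_width: 0.0134
yaw 84.26 grasp [ 0.6312 -0.0894  0.2207]  turn -0.0007 then shift [ 0.0001 -0.0009  0.0347] | F [-0.4  1.  -3.4] M [ 0.02 -0.    0.01] w 0.0134 t 8.30
```

```bash
python3 -m inch '[[0,-0.0007,0.005,0,0,0,0],[0,0,0.006,0,0,0,0],[0,0,0.004,0,0,0,0],[0,0,0,0,0,0,0]]'; python3 -m inch '[[0,0,0.004,0,0,0,0],[0,0,0.004,0,0,0,0],[0,0,0,0,0,0,0]]'
```

```text
time: 8.7
tcp_pos: [0.6314, -0.0899, 0.3774]
eef_rot: [[-0.995, 0.1, -0.0], [0.1, 0.995, 0.0], [0.0, 0.0, -1.0]]
wrist_force: [-0.3, -0.7, -4.2]
grip_width: 0.0136
time: 9.0
tcp_pos: [0.6315, -0.0899, 0.3691]
eef_rot: [[-0.995, 0.1, -0.001], [0.1, 0.995, 0.0], [0.001, 0.0, -1.0]]
wrist_force: [0.5, 0.4, -4.2]
grip_width: 0.0137
```

```bash
python3 -m inch '[[0,0,0.005,0,0,0,0],[0,0,0.003,0,0,0,0],[0,0,0,0,0,0,0]]'; python3 -m inch '[[0,0,0.003,0,0,0,0],[0,0,0.001,0,0,0,0],[0,0,0,0,0,0,0]]'
```

```text
time: 9.3
tcp_pos: [0.6315, -0.0899, 0.3611]
eef_rot: [[-0.995, 0.1, -0.001], [0.1, 0.995, 0.0], [0.001, 0.0, -1.0]]
wrist_force: [0.1, -0.8, -3.5]
grip_width: 0.0136
time: 9.6
tcp_pos: [0.6315, -0.0899, 0.3575]
eef_rot: [[-0.995, 0.1, -0.0], [0.1, 0.995, 0.0], [0.0, 0.0, -1.0]]
wrist_force: [-1.2, 0.1, -2.9]
grip_width: 0.0135
```

```bash
cat > s.py <<'E'
from plant import bot
from h import *
delta(bot.state(),(.631,-.0903,.186))
E
python3 -m inch '[[0,0,0,0,0,0.1,0],[0,0,0,0,0,0.1,0],[0,0,0,0,0,0.1,0],[0,0,0,0,0,0.1,0],[0,0,0,0,0,0,0]]'>/dev/null; python3 s.py;  python3 -m inch '[[0,0,0,0,0,0.1,0],[0,0,0,0,0,0.1,0],[0,0,0,0,0,0.1,0],[0,0,0,0,0,0.1,0],[0,0,0,0,0,0,0]]'>/dev/null; python3 s.py
```

```text
yaw 61.28 grasp [ 0.6316 -0.0898  0.1869]  turn 0.0000 then shift [ 0.0003 -0.0007  0.0009] | F [-0.1  0.2 -4. ] M [0.13 0.03 0.01] w 0.0133 t 10.10
yaw 38.52 grasp [ 0.6317 -0.0897  0.1868]  turn 0.0000 then shift [-0.     -0.0009  0.0008] | F [ 1.4  2.1 -3. ] M [ 0.36 -0.19  0.01] w 0.0132 t 10.60
```

```bash
python3 -m inch '[[0,0,0,0,0,0.1,0],[0,0,0,0,0,0.1,0],[0,0,0,0,0,0.05,0]]'>/dev/null; python3 s.py;  python3 -m inch '[[0,0,0,0,0,0.05,0],[0,0,0,0,0,0.05,0]]'>/dev/null; python3 s.py
python3 - <<'E'
from plant import bot
from h import *
f=bot.grab_frame("scene")["color"]
cv2.imwrite("pics/p7.png",cv2.resize(f[150:290,280:420],(560,560)))
E
```

```text
yaw 24.22 grasp [ 0.6318 -0.0897  0.1869]  turn 0.0000 then shift [-0.0003 -0.001   0.0008] | F [ 2.1  2.9 -4.4] M [ 0.56 -0.47  0.13] w 0.0136 t 10.90
yaw 18.59 grasp [ 0.6319 -0.0896  0.1869]  turn 0.0000 then shift [-0.0003 -0.0011  0.0009] | F [ 2.1  2.8 -4.4] M [ 0.69 -0.56  0.11] w 0.0136 t 11.10
```

View pics/p7.png

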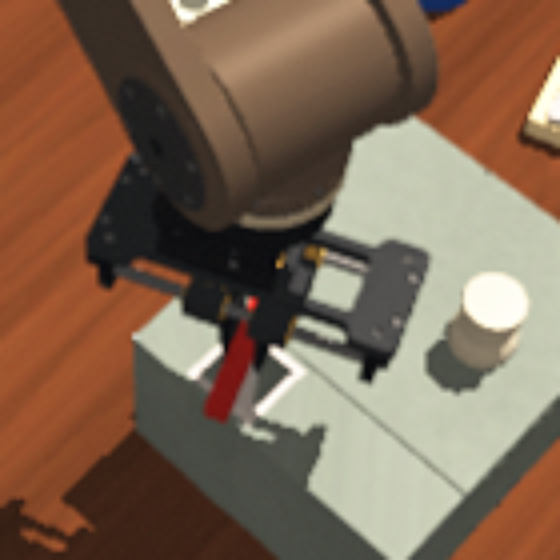

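Picture 7 shows the bar turned with the gripper while the key stays down in the shaft, and the moment reads the stem's friction of about 0.12 N m. I'll continue to the stop.

```bash
python3 -m inch '[[0,0,0,0,0,0.05,0],[0,0,0,0,0,0.04,0]]'>/dev/null; python3 s.py;  python3 -m inch '[[0,0,0,0,0,0.04,0],[0,0,0,0,0,0.03,0]]'>/dev/null; python3 s.py
```

```text
yaw 13.44 grasp [ 0.6319 -0.0897  0.1868]  turn 0.0000 then shift [-0.0004 -0.001   0.0008] | F [ 1.8  2.6 -4. ] M [ 0.65 -0.68  0.11] w 0.0138 t 11.35
yaw 9.45 grasp [ 0.6319 -0.0897  0.1868]  turn 0.0000 then shift [-0.0005 -0.001   0.0008] | F [ 2.9  1.1 -4.3] M [ 0.63 -0.77  0.1 ] w 0.0133 t 11.55
```

```bash
python3 -m inch '[[0,0,0,0,0,0.03,0],[0,0,0,0,0,0.02,0]]'>/dev/null; python3 s.py;  python3 -m inch '[[0,0,0,0,0,0.03,0],[0,0,0,0,0,0.02,0]]'>/dev/null; python3 s.py; python3 -m inch '[[0,0,0,0,0,0.03,0],[0,0,0,0,0,0.02,0]]'>/dev/null; python3 s.py
```

```text
yaw 6.55 grasp [ 0.6319 -0.0897  0.1869]  turn 0.0000 then shift [-0.0005 -0.001   0.0009] | F [ 3.1  2.6 -4.8] M [ 0.7  -0.77  0.17] w 0.0136 t 11.75
yaw 3.59 grasp [ 0.6319 -0.0898  0.1868]  turn 0.0000 then shift [-0.0005 -0.0009  0.0008] | F [ 3.1  2.6 -3.9] M [ 0.72 -0.89  0.18] w 0.0137 t 11.95
yaw 0.68 grasp [ 0.6318 -0.0898  0.1868]  turn 0.0000 then shift [-0.0004 -0.0008  0.0008] | F [ 3.   3.  -4.3] M [ 0.65 -1.03  0.42] w 0.0135 t 12.15
```

```bash
python3 -m inch '[[0,0,0,0,0,0.02,0],[0,0,0,0,0,0.02,0]]'>/dev/null; python3 s.py; python3 -m inch '[[0,0,0,0,0,0.02,0],[0,0,0,0,0,0.02,0]]'>/dev/null; python3 s.py
```

```text
yaw -1.67 grasp [ 0.6317 -0.0899  0.1869]  turn 0.0000 then shift [-0.0004 -0.0007  0.0009] | F [ 3.3  1.9 -2.8] M [ 0.57 -0.95  0.66] w 0.0139 t 12.35
yaw -4.00 grasp [ 0.6316 -0.09    0.1868]  turn 0.0000 then shift [-0.0003 -0.0005  0.0008] | F [ 2.7  2.  -3.3] M [ 0.42 -0.87  0.77] w 0.0140 t 12.55
```

The moment climbed from 0.12 to 0.77 N m, so the stem is on its stop. I'll back off into the free play and lift.

```bash
python3 -m inch '[[0,0,0,0,0,-0.08,0],[0,0,0,0,0,-0.08,0],[0,0,0,0,0,-0.07,0],[0,0,0,0,0,-0.05,0],[0,0,0,0,0,0,0]]'>/dev/null; python3 s.py; python3 -m inch '[[0,0,-0.005,0,0,0,0],[0,0,-0.01,0,0,0,0],[0,0,-0.015,0,0,0,0],[0,0,-0.015,0,0,0,0],[0,0,0,0,0,0,0]]'>/dev/null; python3 s.py
```

```text
yaw 12.06 grasp [ 0.6314 -0.0901  0.1867]  turn 0.0000 then shift [-0.0001 -0.0004  0.0007] | F [ 2.9  1.7 -4. ] M [ 0.34 -0.73  0.04] w 0.0135 t 13.05
yaw 12.03 grasp [ 0.6318 -0.0903  0.2343]  turn 0.0000 then shift [ 0.0002 -0.0009  0.0483] | F [ 0.6 -1.1 -2.8] M [-0.06  0.04  0.01] w 0.0137 t 13.55
```

```bash
python3 -m inch '[[0,0,-0.015,0,0,0,0],[0,0,-0.025,0,0,0,0],[0,0,-0.03,0,0,0,0],[0,0,-0.03,0,0,0,0],[0,0,-0.015,0,0,0,0],[0,0,0,0,0,-0.07,0],[0,0,0,0,0,-0.12,0],[0,0,0,0,0,-0.12,0]]'>/dev/null; python3 -m inch '[[0,0,0,0,0,-0.14,0],[0,0,0,0,0,-0.14,0],[0,0,0,0,0,-0.14,0],[0,0,0,0,0,-0.14,0],[0,0,0,0,0,-0.14,0],[0,0,0,0,0,-0.1,0],[0,0,0,0,0,-0.04,0],[0,0,0,0,0,0,0]]' >/dev/null;  python3 - <<'E'
from plant import bot
from h import *
delta(bot.state(),(.4385,-.3685,.349),78)
f=bot.grab_frame("scene")
g=np.array([bot.state()["tcp_pos"]])[0]-[0,0,.171]
c=np.array([.978,-.208,0]) # bar dir
for s in(-.055,.055): print([proj(f,g+c*s+np.array([.208,.978,0])*w+[0,0,h]) for w,h in((-.007,.007),(.007,.007),(-.007,-.007))])
print(proj(f,g-[0,0,.155]))
cv2.imwrite("pics/p8.png",cv2.resize(f["color"][150:270,280:400],(600,600),interpolation=2))
E
```

```text
yaw 77.97 grasp [ 0.631  -0.09    0.3462]  turn -0.0006 then shift [ 0.1304 -0.3124 -0.0025] | F [-0.6  0.4 -3.9] M [0.04 0.   0.02] w 0.0135 t 15.15
[array([327.1905, 179.7664]), array([332.4521, 176.5671]), array([327.0841, 183.6012])]
[array([360.5756, 215.822 ]), array([365.9487, 212.2317]), array([359.9788, 219.3524])]
[342.3049 232.9373]
```

View pics/p8.png

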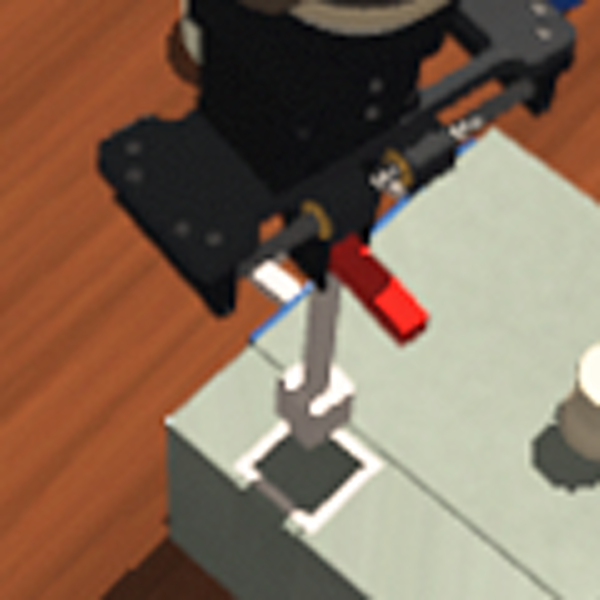

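Picture 8 shows the key hanging straight. Its bar end is at crop (415,325), where a square, unslipped grasp projects to within about 1 px. Back to the stand.

```bash
python3 -m inch '[[0.008,-0.019,-0.003,0,0,0,0],[0.0163,-0.039,0,0,0,0,0],[0.0163,-0.039,0,0,0,0,0],[0.0163,-0.039,0,0,0,0,0],[0.0163,-0.039,0,0,0,0,0],[0.0163,-0.039,0,0,0,0,0],[0.0163,-0.039,0,0,0,0,0],[0.0126,-0.03,0,0,0,0,0]]'>/dev/null; python3 -m inch '[[0.008,-0.02,0,0,0,0,0],[0.004,-0.0094,0,0,0,0,0],[0,0,0,0,0,0,0],[0,0,0,0,0,0,0],[0,0,0,0,0,0,0]]' >/dev/null;  python3 - <<'E'
from plant import bot
from h import *
delta(bot.state(),(.4385,-.3685,.162),78)
f=bot.grab_frame("scene")
cv2.imwrite("pics/p9.png",cv2.resize(f["color"][200:320,150:270],(600,600),interpolation=2))
g=np.array([.4385,-.3685,.349]);c=np.array([.978,-.208,0])
for s in(-.055,.055): print([proj(f,g+c*s+np.array([.208,.978,0])*w+[0,0,h]) for w,h in((-.007,.007),(.007,.007))])
E
```

```text
yaw 78.03 grasp [ 0.4395 -0.3674  0.3497]  turn 0.0005 then shift [ 0.0008 -0.0014  0.1877] | F [-0.2  0.6 -4. ] M [ 0.03  0.01 -0.  ] w 0.0135 t 16.50
[array([161.7735, 212.2601]), array([168.3187, 208.6727])]
[array([187.1768, 252.7399]), array([193.9685, 248.6845])]
```

View pics/p9.png

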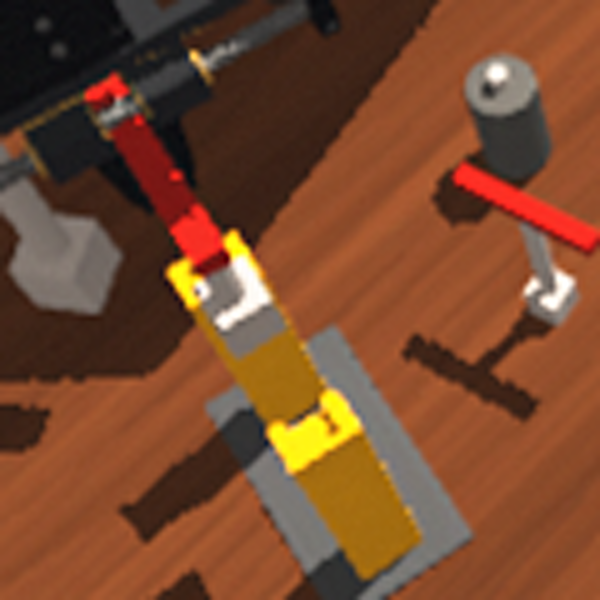

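Picture 9 shows the key over the stand, with the bar's near end at crop (205,250) as predicted and the socket square. Lowering now.

```bash
python3 -m inch '[[0.0008,-0.0014,0,0,0,0,0],[0,0,0.02,0,0,0,0],[0,0,0.03,0,0,0,0],[0,0,0.035,0,0,0,0],[0,0,0.035,0,0,0,0],[0,0,0.03,0,0,0,0],[0,0,0.012,0,0,0,0],[0,0,0,0,0,0,0]]' >/dev/null
python3 - <<'E'
from plant import bot
from h import *
delta(bot.state(),(.4385,-.3685,.1617),78)
E
```

```text
yaw 78.00 grasp [ 0.4378 -0.3691  0.1867]  turn -0.0000 then shift [-0.0006  0.0007  0.025 ] | F [-0.1 -0.3 -3.1] M [ 0.01 -0.04  0.03] w 0.0139 t 17.35
```

```bash
python3 -m inch '[[-0.0004,0.0005,0.01,0,0,0,0],[0,0,0.008,0,0,0,0],[0,0,0.003,0,0,0,0],[0,0,0,0,0,0,0]]'; python3 -m inch '[[0,0,0.002,0,0,0,0],[0,0,0.001,0,0,0,0],[0,0,0.001,0,0,0,0],[0,0,0,0,0,0,0]]'
```

```text
time: 17.75
tcp_pos: [0.4384, -0.3691, 0.3376]
eef_rot: [[-0.978, 0.208, -0.0], [0.208, 0.978, 0.0], [0.0, 0.0, -1.0]]
wrist_force: [0.7, -0.2, -4.7]
grip_width: 0.0135
time: 18.15
tcp_pos: [0.4383, -0.3691, 0.3337]
eef_rot: [[-0.978, 0.208, 0.0], [0.208, 0.978, 0.0], [-0.0, 0.0, -1.0]]
wrist_force: [-0.9, -0.5, -3.8]
grip_width: 0.0138
```

```bash
python3 -m inch '[[0,0.0004,0.001,0,0,0,0],[0,0,0,0,0,0,0]]';python3 -m inch '[[0,0,0.0007,0,0,0,0],[0,0,0,0,0,0,0]]'
```

```text
time: 18.35
tcp_pos: [0.4385, -0.3687, 0.3327]
eef_rot: [[-0.978, 0.208, 0.0], [0.208, 0.978, -0.0], [-0.0, -0.0, -1.0]]
wrist_force: [-0.2, -0.1, -4.2]
grip_width: 0.0136
time: 18.55
tcp_pos: [0.4384, -0.3687, 0.3327]
eef_rot: [[-0.978, 0.208, 0.0], [0.208, 0.978, -0.0], [-0.001, -0.0, -1.0]]
wrist_force: [-2.0, 1.3, 4.8]
grip_width: 0.0136
```

The force changed sign at the pick-up height, so the key is seated. Releasing and rising.

```bash
python3 -m inch '[[0,0,0,0,0,0,0.6],[0,0,0,0,0,0,0.6],[0,0,0,0,0,0,0.6],[0,0,0,0,0,0,0.6],[0,0,0,0,0,0,0.6],[0,0,0,0,0,0,0.6]]'; python3 -m inch '[[0,0,-0.01,0,0,0,0.6],[0,0,-0.02,0,0,0,0.6],[0,0,-0.03,0,0,0,0.6],[0,0,-0.04,0,0,0,0.6],[0,0,-0.04,0,0,0,0.6],[0,0,-0.03,0,0,0,0.6],[0,0,-0.01,0,0,0,0.6]]';  python3 - <<'E'
from plant import bot
from h import *
delta(bot.state(),(.5258,.0445,.30),-2.85)
E
```

```text
time: 19.15
tcp_pos: [0.4384, -0.3687, 0.3319]
eef_rot: [[-0.978, 0.208, 0.0], [0.208, 0.978, 0.0], [0.0, 0.0, -1.0]]
wrist_force: [0.5, -0.6, 0.1]
grip_width: 0.055
time: 19.85
tcp_pos: [0.4381, -0.3684, 0.516]
eef_rot: [[-0.978, 0.208, 0.004], [0.208, 0.978, -0.004], [-0.005, -0.003, -1.0]]
wrist_force: [0.9, 0.0, 0.0]
grip_width: 0.0569
yaw 77.98 grasp [ 0.4387 -0.369   0.345 ]  turn 1.4108 then shift [0.4175 0.0662 0.0437] | F [0.9 0.  0. ] M [ 0.06 -0.04 -0.04] w 0.0569 t 19.85
```

```bash
python3 -m inch '[[0,0,0,0,0,0.07,0.27],[0,0,0,0,0,0.14,0.27],[0,0,0,0,0,0.14,0.27],[0,0,0,0,0,0.14,0.27],[0,0,0,0,0,0.14,0.27],[0,0,0,0,0,0.14,0.27],[0,0,0,0,0,0.14,0.27],[0,0,0,0,0,0.14,0.27]]'>/dev/null; python3 -m inch '[[0,0,0,0,0,0.14,0.27],[0,0,0,0,0,0.14,0.27],[0,0,0,0,0,0.08,0.27],[0.02,0.003,0,0,0,0,0.27],[0.04,0.0064,0,0,0,0,0.27],[0.04,0.0064,0,0,0,0,0.27],[0.04,0.0064,0,0,0,0,0.27],[0.04,0.0064,0,0,0,0,0.27]]'>/dev/null; python3 -m inch '[[0.04,0.0064,0,0,0,0,0.27],[0.04,0.0064,0,0,0,0,0.27],[0.04,0.0064,0,0,0,0,0.27],[0.04,0.0064,0,0,0,0,0.27],[0.04,0.0064,0,0,0,0,0.27],[0.02,0.003,0,0,0,0,0.27],[0,0,0,0,0,0,0.27],[0,0,0,0,0,0,0.27]]'>/dev/null
python3 - <<'E'
from plant import bot
from h import *
f=bot.grab_frame("scene"); g=bot.grab_frame("top")
delta(bot.state(),(.5258,.0445,.18),-2.85)
cv2.imwrite("pics/p10.png",np.hstack([cv2.resize(f["color"][150:290,290:430],(400,400)),cv2.resize(f["color"][220:340,160:280],(400,400))]))
E
```

```text
yaw -2.79 grasp [0.5211 0.0272 0.3409]  turn 0.0010 then shift [0.0175 0.0039 0.1609] | F [ 0.3  0.2 -0.4] M [-0.09  0.04 -0.02] w 0.0256 t 22.35
```

View pics/p10.png

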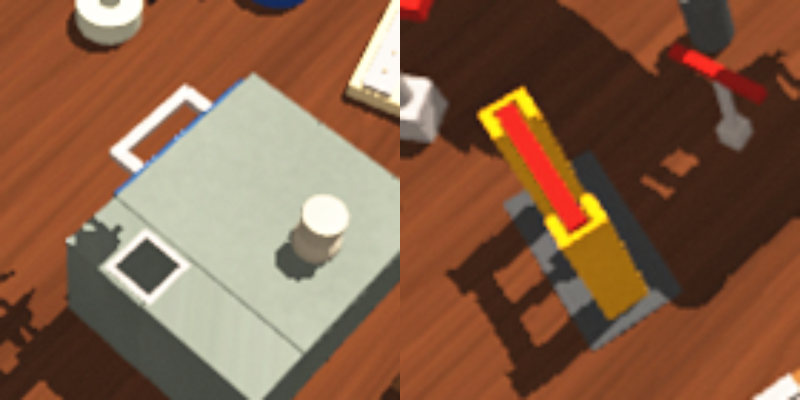

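Picture 10 shows the key hanging in the stand as before (right crop) and the free handle at left crop (160,125). Lowering onto the handle.

```bash
python3 -m inch '[[0.0175,0.0039,0,0,0,0,0.27],[0,0,0.03,0,0,0,0.27],[0,0,0.045,0,0,0,0.27],[0,0,0.045,0,0,0,0.27],[0,0,0.03,0,0,0,0.27],[0,0,0.01,0,0,0,0.27],[0,0,0,0,0,0,0.27]]'>/dev/null
python3 - <<'E'
from plant import bot
from h import *
delta(bot.state(),(.5265,.0445,.11),-2.85)
f=bot.grab_frame("scene")
cv2.imwrite("pics/p11.png",cv2.resize(f["color"][120:240,290:410],(600,600),interpolation=2))
E
```

```text
yaw -2.86 grasp [0.5261 0.0443 0.1805]  turn -0.0002 then shift [0.0002 0.0005 0.0705] | F [ 0.2  0.5 -0.2] M [-0.06  0.09  0.05] w 0.0259 t 23.05
```

View pics/p11.png

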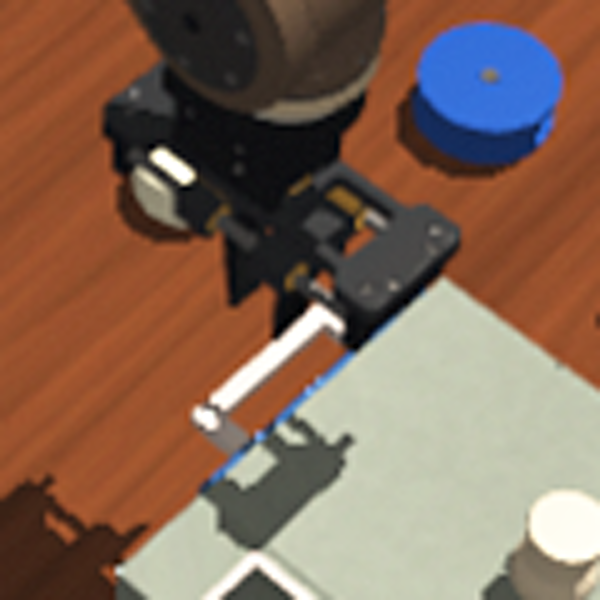

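Picture 11 shows the two fingertips at crop (240,295) and (282,325), above and either side of the handle bar's line. Descend, close, then pull.

```bash
python3 -m inch '[[0,0,0.02,0,0,0,0.27],[0,0,0.025,0,0,0,0.27],[0,0,0.015,0,0,0,0.27],[0,0,0.01,0,0,0,0.27],[0,0,0,0,0,0,0.27]]'; python3 -m inch '[[0,0,0,0,0,0,0],[0,0,0,0,0,0,0],[0,0,0,0,0,0,0],[0,0,0,0,0,0,0],[0,0,0,0,0,0,0]]' 30
```

```text
time: 23.6
tcp_pos: [0.5265, 0.0448, 0.2824]
eef_rot: [[0.049, 0.999, 0.0], [0.999, -0.049, 0.0], [0.0, 0.0, -1.0]]
wrist_force: [-0.7, 0.3, 0.2]
grip_width: 0.0258
time: 24.1
tcp_pos: [0.5266, 0.045, 0.2831]
eef_rot: [[0.049, 0.999, 0.002], [0.999, -0.049, -0.0], [0.0, 0.002, -1.0]]
wrist_force: [0.1, -0.3, 6.3]
grip_width: 0.0116
```

```bash
python3 -m inch '[[0,-0.005,0,0,0,0,0],[0,-0.012,0,0,0,0,0],[0,-0.015,0,0,0,0,0],[0,-0.015,0,0,0,0,0],[0,0,0,0,0,0,0]]'; python3 -m inch '[[0,-0.012,0,0,0,0,0],[0,-0.015,0,0,0,0,0],[0,-0.012,0,0,0,0,0],[0,-0.006,0,0,0,0,0],[0,0,0,0,0,0,0]]'
```

```text
time: 24.6
tcp_pos: [0.478, 0.0474, 0.283]
eef_rot: [[0.049, 0.999, 0.001], [0.999, -0.049, 0.0], [0.0, 0.001, -1.0]]
wrist_force: [-1.1, -0.3, 7.9]
grip_width: 0.0118
time: 25.1
tcp_pos: [0.4336, 0.0496, 0.283]
eef_rot: [[0.049, 0.999, 0.001], [0.999, -0.049, 0.0], [0.0, 0.001, -1.0]]
wrist_force: [-1.6, 1.4, 13.9]
grip_width: 0.0118
```

```bash
python3 -m inch '[[0,-0.004,-0.0005,0,0,0,0],[0,-0.003,0,0,0,0,0],[0,0,0,0,0,0,0]]'; python3 -m inch '[[0,-0.003,0,0,0,0,0],[0,0,0,0,0,0,0]]'
```

```text
time: 25.4
tcp_pos: [0.4277, 0.0499, 0.2831]
eef_rot: [[0.049, 0.999, 0.003], [0.999, -0.049, 0.0], [0.0, 0.003, -1.0]]
wrist_force: [5.7, 2.5, 5.2]
grip_width: 0.0115
time: 25.6
tcp_pos: [0.4265, 0.0499, 0.2831]
eef_rot: [[0.049, 0.999, 0.01], [0.999, -0.049, -0.0], [0.0, 0.01, -1.0]]
wrist_force: [18.5, 2.4, -8.5]
grip_width: 0.0116
```

18.5 N opposes the pull at 0.100 m of travel, so the tray is at its stop. Relax, let go, rise.

```bash
python3 -m inch '[[0,0.002,0,0,0,0,0],[0,0,0,0,0,0,0.27],[0,0,0,0,0,0,0.27],[0,0,0,0,0,0,0.27],[0,0,0,0,0,0,0.27]]'; python3 -m inch '[[0,0,-0.01,0,0,0,0.27],[0,0,-0.02,0,0,0,0.27],[0,0,-0.03,0,0,0,0.27],[0,0,-0.04,0,0,0,0.27],[0,0,-0.04,0,0,0,0.27],[0,0,-0.03,0,0,0,0.27],[0,0,0,0,0,0,0.27]]'
python3 - <<'E'
from plant import bot
from h import *
F={n:bot.grab_frame(n) for n in("scene","top")}
f=F["scene"];print(proj(f,(.4265,.0495,.11)))
cv2.imwrite("pics/p12.png",np.hstack([cv2.resize(f["color"],(800,500))[100:500]]))
h=cv2.cvtColor(f["color"],cv2.COLOR_BGR2HSV).astype(int)
m=((h[...,1]<28)&(h[...,2]>205)).astype(np.uint8); z=np.zeros_like(m); z[150:210,270:345]=m[150:210,270:345]
for k in cv2.findContours(z,0,1)[0]:
    if cv2.contourArea(k)>30: print(cv2.contourArea(k),cv2.boundingRect(k),np.mean([onz(f,q,.116)[:2] for q in cv2.boxPoints(cv2.minAreaRect(k))],axis=0))
E
```

```text
time: 26.1
tcp_pos: [0.4261, 0.0499, 0.2824]
eef_rot: [[0.049, 0.999, -0.001], [0.999, -0.049, 0.0], [0.0, -0.001, -1.0]]
wrist_force: [0.5, 0.2, -0.8]
grip_width: 0.0254
time: 26.8
tcp_pos: [0.426, 0.0499, 0.4566]
eef_rot: [[0.049, 0.999, 0.007], [0.999, -0.049, -0.0], [0.0, 0.007, -1.0]]
wrist_force: [0.1, 0.0, -0.3]
grip_width: 0.0257
[317.0957 172.7138]
143.5 (307, 188, 38, 22) [ 0.5148 -0.0057]
114.0 (304, 161, 34, 28) [0.4386 0.0506]
117.0 (317, 150, 22, 9) [0.4068 0.1181]
```

View pics/p12.png

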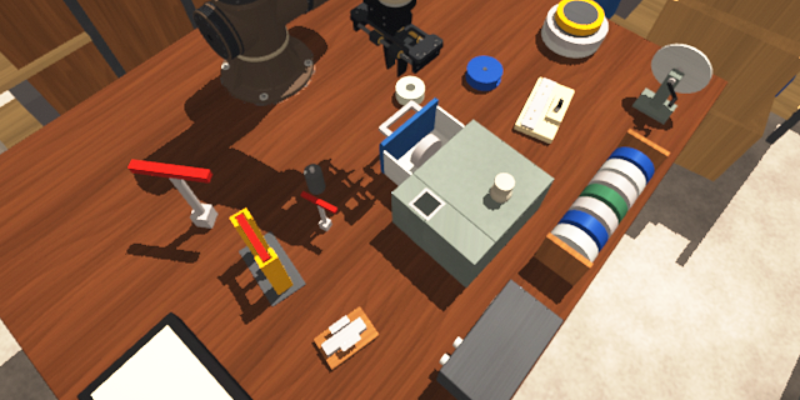

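Picture 12 shows the tray open with its handle at (403,120), the key in its stand at (255,237), and the bystanders where they were. The handle centre measured by colour mask moved 0.539 → 0.4386, so the tray is out 0.100 m. The gripper is clear, so I'm handing in.

```bash
python3 -c "
from plant import bot
print(bot.hand_in())"
```

```text
the job is handed in; nothing more can be done
None
```

The job is done and handed in at about 27 s of the 72 s allowed. I took the middle key (110 mm bar) from the yellow stand and turned the stem clockwise to its stop. Then I hung the key back as it was, pulled the tray out fully and let go.

**Last checks:**
- **Stem:** the turning moment rose from about 0.12 to 0.77 N m at the stop. I backed off only within the free play before lifting, but the stem's final angle could not be seen directly.
- **Key:** it touched down at the pick-up position to within 0.2 mm, and the later pictures show it seated in the notches.
- **Tray:** the stop pushed back with 18.5 N, and the handle moved 0.100 m by camera.
- **Other things:** the bystanders looked unmoved by eye; I did not measure them. The gripper was clear, with the wrist force near zero.

**One oddity:** an unexplained vertical wrist force of 6–14 N appeared while the handle was gripped. It vanished on release and stayed well within the limits. No check failed.

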